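# Release and turn the T-handle of a document case

### The arm

A 7-joint arm with a two-finger parallel gripper is mounted at the origin on a cart in front of the work surface, level with it; the furniture and walls round the work are solid. World frame = base frame: x ahead of the robot, y to its left, z up, the work surface at z = 0. Lengths are in mm, angles in rad, forces in N, time in s.
With the tool pointing down it reaches from about 400 to 875 mm from the base axis. Payload 6.5 kg.
Tool frame: the origin (TCP) lies midway between the tips of the shut fingers; the grasp point (between the pads) lies behind it (r.tcp_to_grasp is the x of the grasp point in the tool frame, in mm); x points along the fingers, y is the direction in which the jaws open and shut, and the axes are right-handed (so a half turn about x gives the same grasp; the last joint's range is limited). The gripper opens to 85 mm and grips with 20 to 120 N. Pads are 22 mm wide; open, the fingers measure 114 mm over their backs; the gripper's body (76 mm by 85 mm) begins 54 mm behind the grasp point. The pads swing forward as they close: fully open they stand 13 mm farther back than shut.
Start: joints at [-1.377, 0.536, -0.004, 1.538, 0.003, 1.067, -0.071], TCP at [166.972, 628.18, 231.29] pointing down, gripper open.
Joint ranges: [-2.7, 2.7], [-0.37, 2.16], [-1.27, 1.26], [0.24, 2.4], [-1.31, 4.45], [0.19, 1.91], [-2.76, 2.76]. Speed limits (rad/s): [2.39, 2.39, 3.14, 3.14, 3.14, 3.14, 3.14].

### API

Orientations are given as a unit quaternion [x, y, z, w].
In Python, from bench import r gives the robot as it stands.
- The arm moves only by the shell command python3 -m creep 'ROWS' [FORCE]. ROWS is JSON, a list of rows, each a list of 5 numbers: the shift along the tool's x, y, z in mm, then the turn about the tool's x in rad, then the opening, from 0 (shut) to 1 (fully open). A call has 1 to 10 rows; each row shifts and turns the pose as measured when the row begins, along the tool's axes as they then stand; what a row does not reach is not made up. A row lasts 1/8 s, in which the tool goes at most 62.5 mm and 10.7 degrees, less where a joint would pass 70% of its speed; a pose out of reach is approached as far as the arm can. A call is refused whole if a number of a shift passes 62.5 or a number of a turn 0.188, either way. A call with a gripper value outside its range is refused whole. The fingers move at their own pace and stop on an object; FORCE is the grip in N (left out, the last holds). Time passes only in rows, so rows that do not move let the fingers close. It gives the time, the measured TCP pose, the force and the opening at its end, in the units of the state.
- r.state(): the state, without advancing time (a new reading comes with each control period).
- r.capture(name): name is "scene" or "side" or "wrist"; returns a dict with "frame" (384x512x3 uint8, red, green, blue), "mtx" (3x3 intrinsics, pixels), "world_from_camera" (4x4, takes a point from camera to world coordinates). Camera axes: x right, y down, z forward; pixel columns grow to the right and rows downward; lengths in mm; the calibration is good to about 2 mm. A picture is of the moment at which its call begins. There is no depth.
- r.job_done(): hands the job in, once; it reports no verdict.
Trained networks look in the newest picture that a camera, given by its name, has taken for a name from the list of things; names that differ only in an ending like _2 or _b are one class to them, and where a whole thing is asked for, a point or a joint stands for the part that bears it (a point fixed in the world has none). Each returns a list of dicts, best first, with "confidence" (0 to 1); they miss things now and then, are a little off and sometimes report something else, mostly with a low value. They report only what shows in the picture. A call takes as long as a camera call.
- r.look_for(camera, query): "extent" ([left, top, right, bottom] in pixels, round what is visible of it).
The state is a dict: "t": time; "joint_pos": joint angles; "joint_vel": joint speeds; "joint_efforts": joint torques, N m; "tool_pos": TCP position; "eef_rot": TCP orientation; "force": force on the tool from outside, world axes, zero at the start; "torque": the same for the moment, N m; "gripper_width": opening from 0.0 (shut) to 1.0 (fully open).
Only numpy, scipy, OpenCV 4.12 (cv2) and the standard library are available. Lean on these libraries where they do the work, as an engineer would, in place of code of your own. Each camera call takes 0.05 s, during which the arm holds its last target.

### The job

Unlatch the steel document case on the desk: press its release button gently so that the sunken T-handle pops out, then turn the handle clockwise (seen from above) until you feel it bear lightly but definitely on its end stop for a moment, without forcing it. Let go and leave the lid sprung ajar with the handle out, and do not disturb the things lying round the case.

Things in the scene. Friction and masses are not known exactly. Their poses are not given: they have to be found in the camera images.
- case: Dark steel document case, fixed on the desk, 270 mm wide (its y), 200 deep (x), 125 high with the lid shut. Origin: centre of its underside; x points to its back, where the lid is hinged, y to its left, z up. A brass surround on the lid (40 x 196 mm, top 128 mm above the origin) frames the sunken handle and the button.
- handle_grip (a point): Centre of the top face of the brass T-handle's bar: 90 mm long (this frame's y), 14 wide (x), 13.5 high. Shut, it is sunk flush at (-20, 0, 125) mm in the case's frame, along the case's y. Popped out it stands 26 mm higher on a 12 mm stem, 9 mm clear above the brass surround, held out by a 3 to 6 N spring. The frame turns with the handle; z is the handle's axis, up.
- button: Round steel push button, 19 mm across, on the brass surround 80 mm to the case's right of the handle axis. Origin: centre of its top face, at (-20, -80, 138) mm in the case's frame, z up; the collar round it lies 8 mm lower. Sprung, travels 6 mm straight down, then bottoms hard; frees the handle after about 4 mm at 4 to 6 N; springs back. Must not bear more than 25 N.
- handle (a joint): How far the T-handle has popped out of its pocket, in m: 0 sunk and locked, 0.026 fully out. It cannot turn while sunk.
- lid (a joint): Opening angle of the lid about its hinge at the back of the case, in rad: 0 shut, 0.14 fully ajar. A spring raises it by itself (about 6 N at the handle, which then rises about 16 mm) as soon as the latch lets go.
- stop_lug: Steel lug inside the case, hidden, turning with the handle, 40 mm from its axis (origin: on that axis at the underside of the lid). It meets a hidden stop that differs from case to case and can only be felt. It should bear on it with over 4 N (0.16 Nm above the drag) for 0.2 s and never with over 30 N (1.2 Nm).
- rubber_stamp_2: Bystander: hand stamp with a black knob handle, 24 x 48 x 66 mm, loose on the leather desk pad (4 mm thick) left of the case. Origin: centre of its underside.
- eraser: Bystander: blue and white eraser, 21 x 52 x 12 mm, loose on the leather desk pad left of the case. Origin: centre of its underside.
- letter_opener: Bystander: letter opener, 17 x 216 x 9 mm, loose in front of the case. Origin: centre of its underside.
- notebook: Bystander: black notebook, 148 x 110 x 16 mm, loose on the leather desk pad, far left of the case. Origin: centre of its underside.
- spindle (a joint): Turn of the handle from its start, in rad, growing clockwise seen from above; it stays where it is left. Drag about 0.1 to 0.3 Nm. The stop lies somewhere between 0.95 and 1.35; the latch lets go of the lid about 0.1 before the stop.

How it is judged:
By the outcome, as a careful person would: the job done as asked, in the order asked, and still so for the second after the job is handed in, with the robot touching nothing.
It also fails if it takes over 64 s, if anything falls off the work surface, if the arm or the gripper's body presses on something with over 40 N, if the wrist force passes 120 N, or if a joint passes its speed limit or range.

## Working session

There is one attempt and no reset: what is moved stays moved. The work goes in short steps, Python scripts to look and compute and a shell command to move; the robot and the scene stay as the last step left them, time stands still between calls to the robot, and variables do not carry over. Pictures are saved under pics/ and viewed, and the job is handed in when it is done.

```bash
mkdir -p pics; ls; python3 - <<'E'
from bench import r
import cv2
s=r.state(); print({k:s[k] for k in('t','tool_pos','eef_rot','force','torque','gripper_width')}, r.tcp_to_grasp)
for c in('scene','side','wrist'):
    d=r.capture(c); cv2.imwrite(f'pics/{c}0.png',d['frame'][:,:,::-1])
    for q in('case','handle_grip','button','letter_opener','eraser','rubber_stamp_2','notebook'):
        print(c,q,[(round(a['confidence'],2),[round(x) for x in a['extent']]) for a in r.look_for(c,q)[:2]])
E
```

```text
pics
{'t': 0.0, 'tool_pos': array([166.81706185, 627.55493343, 230.38427529]), 'eef_rot': array([ 0.0909399 ,  0.70119521, -0.09221699,  0.70110715]), 'force': array([-0.0337015 , -0.40699328, -0.13102711]), 'torque': array([ 0.00171975, -0.03441036,  0.04310088]), 'gripper_width': 0.9969662903636844} -18.700000000000003
scene case [(0.58, [275, 178, 437, 332])]
scene handle_grip [(0.71, [337, 224, 367, 256]), (0.3, [333, 229, 369, 256])]
scene button [(0.59, [376, 253, 384, 266])]
scene letter_opener [(0.8, [271, 262, 339, 329])]
scene eraser [(0.51, [171, 201, 182, 217])]
scene rubber_stamp_2 [(0.46, [222, 141, 243, 169])]
scene notebook [(0.96, [136, 139, 196, 185])]
side case [(0.64, [228, 226, 350, 377])]
side handle_grip [(0.81, [266, 257, 276, 297])]
side button [(0.66, [268, 304, 281, 317])]
side letter_opener [(0.95, [207, 269, 219, 349])]
side eraser []
side rubber_stamp_2 [(0.6, [271, 168, 285, 190])]
side notebook [(0.67, [202, 144, 255, 173])]
wrist case []
wrist handle_grip []
wrist button []
wrist letter_opener []
wrist eraser []
wrist rubber_stamp_2 []
wrist notebook []
```

View pics/scene0.png

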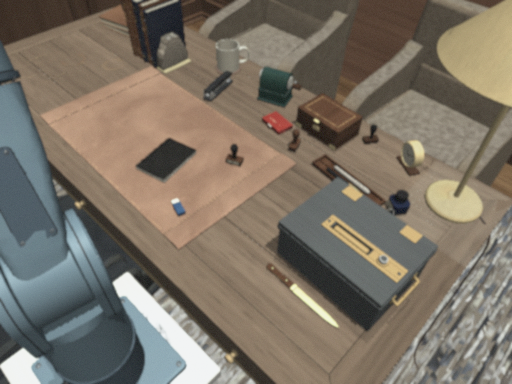

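View pics/side0.png

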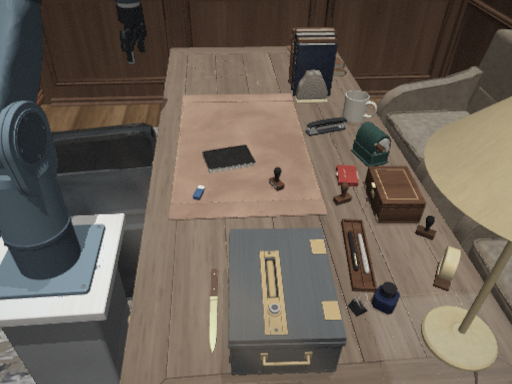

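View pics/wrist0.png

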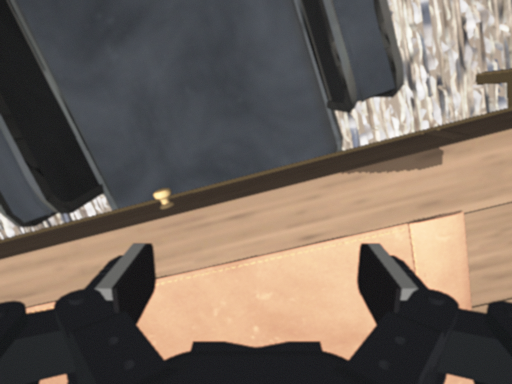

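The scene and side views both show the case: button at about (380,259) in scene and (274,309) in side. I'll enlarge to pick exact points.

```bash
python3 - <<'E'
import cv2
a=cv2.imread('pics/scene0.png')[170:340,265:445]; cv2.imwrite('pics/sc_z.png',cv2.resize(a,None,fx=4.4,fy=3.5*1,interpolation=cv2.INTER_CUBIC)[:600,:800])
a=cv2.imread('pics/side0.png')[220:380,200:370]; cv2.imwrite('pics/si_z.png',cv2.resize(a,None,fx=3.5,fy=3.5,interpolation=cv2.INTER_CUBIC))
E
```

```text
(no output)
```

View pics/sc_z.png

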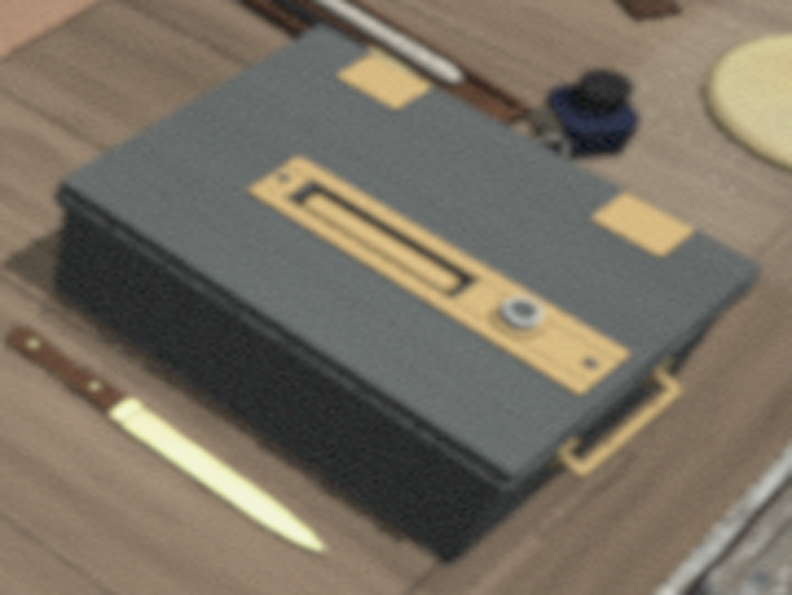

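View pics/si_z.png

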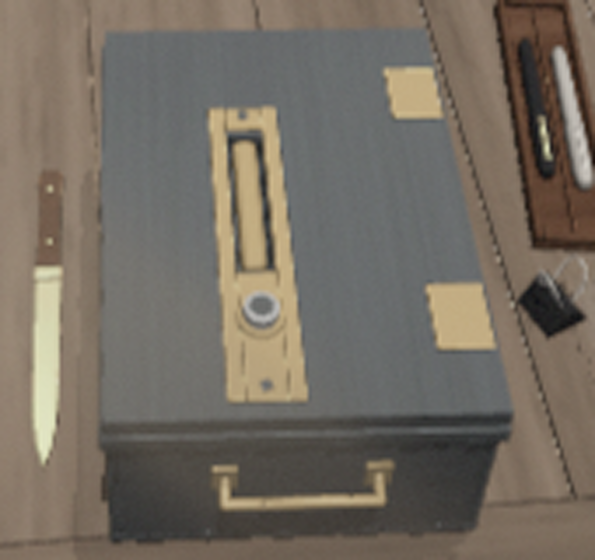

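```bash
cat >h.py <<'E'
from bench import r
import numpy as np, cv2
from scipy.optimize import least_squares
def proj(d,P):
    T=np.linalg.inv(d['world_from_camera']); P=np.atleast_2d(P)
    c=P@T[:3,:3].T+T[:3,3]; u=c@np.array(d['mtx']).T; return u[:,:2]/u[:,2:]
def ray(d,uv):
    W=np.array(d['world_from_camera']); v=np.linalg.inv(d['mtx'])@[uv[0],uv[1],1]; return W[:3,3],W[:3,:3]@v
def atz(d,uv,z):
    o,v=ray(d,uv); return o+v*(z-o[2])/v[2]
def case(p,P):
    c,s=np.cos(p[2]),np.sin(p[2]); P=np.atleast_2d(P).astype(float)
    return P@np.array([[c,-s,0],[s,c,0],[0,0,1]]).T+[p[0],p[1],0]
E
python3 - <<'E'
from h import *
ds,di=r.capture('scene'),r.capture('side')
sc=np.array([[300,155],[248,187],[583,393],[632,353],[521,308],[62,188],[515,482],[760,265],[320,25]])/[4.4,3.5]+[265,170]
si=np.array([[274,108],[208,108],[229,402],[307,400],[261,306],[104,32],[101,415],[512,412],[431,30]])/3.5+[200,220]
def pts(yc): return np.array([[0,yc+98,128],[-40,yc+98,128],[-40,yc-98,128],[0,yc-98,128],[-20,-80,138],[-100,135,125],[-100,-135,125],[100,-135,125],[100,135,125]])
def f(p):
    W=case(p,pts(p[3])); return np.r_[(proj(ds,W)-sc).ravel(),(proj(di,W)-si).ravel()]
s=least_squares(f,[600,-200,0,-20],loss='soft_l1'); print(s.x); print(s.fun.reshape(-1,2).round(1))
print('handle',case(s.x,[-20,0,125]),'btn',case(s.x,[-20,-80,138]))
print('btn tri', atz(ds,sc[4],138),atz(di,si[4],138), 'opener',atz(di,np.array([48,320])/3.5+[200,220],5),atz(di,np.array([45,460])/3.5+[200,220],5))
st=r.state(); print(st['tool_pos'],st['joint_pos'])
E
```

```text
[ 5.22071831e+02 -1.96585003e+02 -5.47580683e-02 -3.05613630e+01]
[[-0.2 -0.6]
 [-0.2 -0.3]
 [-0.4 -0.5]
 [-0.1 -1. ]
 [ 0.4 -0.4]
 [ 0.7 -3.2]
 [-0.6 -3.9]
 [-0.6 -0.7]
 [ 0.1 -0.2]
 [-0.1  0.4]
 [-0.4  0.7]
 [-0.9  0.7]
 [-0.1  0.7]
 [-0.3  0.7]
 [ 0.6  1. ]
 [ 0.8  2.2]
 [-1.1  0.1]
 [-2.6  0.4]]
handle [[ 502.10180815 -195.49038917  125.        ]] btn [[ 497.72335155 -275.3704813   138.        ]]
btn tri [ 496.42592505 -275.30075072  138.        ] [ 498.54062206 -273.90098897  138.        ] opener [ 385.94238057 -179.51642467    5.        ] [ 382.26606421 -272.89536362    5.        ]
[166.95821622 628.19822867 231.30979105] [-1.37722795  0.53638323 -0.00439212  1.53787707  0.00258659  1.06730207
 -0.07118265]
```

```bash
cat >>h.py <<'E'
from scipy.spatial.transform import Rotation as R
H=np.array([502.1,-195.5]); B=np.array([497.7,-275.1]); YAW=-0.055
def st(target=None,ang=None):
    s=r.state(); M=R.from_quat(s['eef_rot']).as_matrix()
    print('t',round(s['t'],2),'pos',s['tool_pos'].round(1),'F',s['force'].round(2),'T',s['torque'].round(3),'g',round(s['gripper_width'],3),'q',s['joint_pos'].round(2))
    yaw=np.arctan2(M[1,1],M[0,1]); print('x ax',M[:,0].round(3),'yaw of y axis',yaw.round(4))
    if target is not None: print('shift in tool:',(M.T@(np.array(target)-s['tool_pos'])).round(1))
    if ang is not None: print('turn needed', (yaw-ang).round(4))
E
python3 -c "
from h import *
st([520,400,230],YAW)"
```

```text
t 1.3 pos [167.  628.2 231.3] F [ 0.04 -0.15 -0.38] T [-0.011  0.057  0.006] g 0.997 q [-1.38  0.54 -0.    1.54  0.    1.07 -0.07]
x ax [ 0.  0. -1.] yaw of y axis 1.3111
shift in tool: [   1.3 -129.9  399.8]
turn needed 1.3661
```

```bash
python3 -m creep '[[0,-6,55,0.09,0],[0,-6,55,0.09,0],[0,-6,55,0.09,0],[0,-6,55,0.09,0],[0,-6,55,0.09,0],[0,-6,55,0.09,0],[0,-6,55,0.09,0],[0,-6,55,0.09,0],[0,-6,55,0.09,0],[0,-6,55,0.09,0]]' 30; python3 -c "
from h import *
st([498,-275,200],YAW)"
```

```text
t: 2.55
tool_pos: [554.2, 247.2, 230.0]
eef_rot: [0.394, 0.589, -0.391, 0.587]
force: [1.1, -0.5, -0.2]
gripper_width: -0.001
t 2.55 pos [554.2 247.2 230. ] F [ 1.08 -0.46 -0.16] T [0.002 0.001 0.014] g -0.001 q [-0.71  0.47  0.31  1.68 -0.17  1.01  0.04]
x ax [ 0.     0.006 -1.   ] yaw of y axis 0.3937
shift in tool: [  26.8 -252.3  460.8]
turn needed 0.4487
```

```bash
python3 -m creep '[[0,-23,45,0.09,0],[0,-18,46,0.09,0],[0,-14,48,0.09,0],[0,-10,49,0.09,0],[0,-6,50,0.08,0],[0,-3,50,0,0],[0,-3,50,0,0],[0,-3,50,0,0],[0,-3,50,0,0],[0,0,0,0,0]]' 30; python3 - <<'E'
from h import *
d=r.capture('wrist'); cv2.imwrite('pics/w1.png',d['frame'][:,:,::-1])
for q in('button','handle_grip'): print([(round(a['confidence'],2),a['extent'],) for a in r.look_for('wrist',q)])
print(proj(d,[[*B,138],[*H,125]]))
st([498,-275,170],YAW)
E
```

```text
t: 3.8
tool_pos: [508.1, -220.9, 229.6]
eef_rot: [0.52, 0.481, -0.514, 0.483]
force: [0.4, 0.5, 0.5]
gripper_width: -0.002
[]
[(0.58, [233.2, 95.0, 255.3, 211.9])]
[[246.83859704 262.50083841]
 [244.9795886  155.92474176]]
t 3.95 pos [ 509.8 -214.8  229. ] F [0.49 0.81 0.27] T [-0.007 -0.011 -0.068] g 0.001 q [-0.09  0.41  0.53  1.83 -0.26  0.97  0.49]
x ax [ 0.008  0.008 -1.   ] yaw of y axis -0.0615
shift in tool: [58.4 -8.5 61.3]
turn needed -0.0065
```

View pics/w1.png

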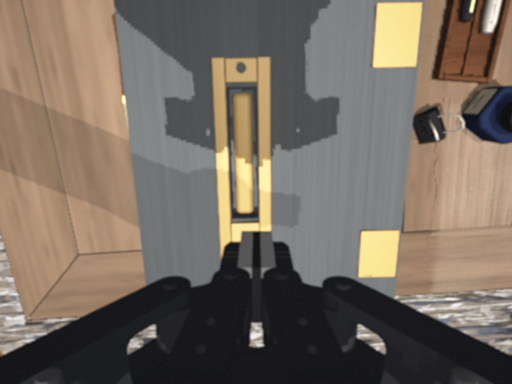

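```bash
python3 - <<'E'
from h import *
d=r.capture('wrist')
for uv,z in(((243.5,153),125),((212,58),128),((271,57),128),((242,94),125),((245,212),125),((419,2),125.5),((399,230),125.5),((398,277),125.5)): print(uv,atz(d,uv,z).round(1))
print(case([522.07,-196.59,YAW],[[0,67.5,128],[-40,67.5,128]]))
E
```

```text
(243.5, 153) [ 502.7 -186.7  125. ]
(212, 58) [ 486.  -120.6  128. ]
(271, 57) [ 525.9 -122.3  128. ]
(242, 94) [ 504.5 -145.1  125. ]
(245, 212) [ 500.7 -232.3  125. ]
(419, 2) [625.2 -93.9 125.5]
(399, 230) [ 619.8 -254.4  125.5]
(398, 277) [ 620.9 -295.4  125.5]
[[ 525.78062856 -129.19206802  128.        ]
 [ 485.84111331 -126.99317702  128.        ]]
```

```bash
python3 -m creep '[[15,-5,30,0,0],[15,-5,30,0,0],[0,0,0,0,0],[0,0,0,0,0]]' 30; python3 - <<'E'
from h import *
r.capture('scene');
d=r.capture('wrist'); cv2.imwrite('pics/w2.png',d['frame'][:,:,::-1])
print(proj(d,[[*B,138],[*H,125]]))
st([*B,170],YAW)
E
```

```text
t: 4.5
tool_pos: [500.4, -266.5, 197.6]
eef_rot: [0.517, 0.489, -0.506, 0.487]
force: [0.1, -0.1, -0.6]
gripper_width: -0.001
[[252.32178769 220.55434881]
 [253.26013577  90.53600513]]
t 4.6 pos [ 500.3 -266.7  197.7] F [-0.37  0.11 -0.01] T [-0.004  0.018  0.032] g 0.001 q [ 0.03  0.47  0.52  1.82 -0.3   0.92  0.64]
x ax [ 0.01   0.011 -1.   ] yaw of y axis -0.0472
shift in tool: [27.6 -2.5  8.8]
turn needed 0.0078
```

View pics/w2.png

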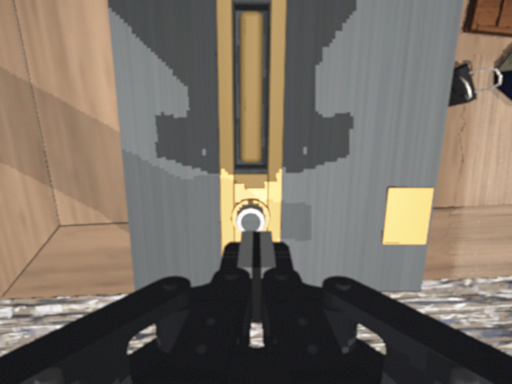

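Wrist view: button centre at (251,218), handle bar centre (252,88), within 2–3 px of the prediction. I'll descend over the button.

```bash
python3 -m creep '[[14,-3,8,0,0],[25,0,0,0,0],[10,0,0,0,0],[0,0,0,0,0]]' 30; python3 -c "
from h import *
st([497.2,-274,139],YAW)"
```

```text
t: 5.1
tool_pos: [498.0, -273.2, 146.6]
eef_rot: [0.516, 0.489, -0.505, 0.489]
force: [-1.2, -0.6, 1.0]
gripper_width: -0.0
t 5.1 pos [ 498.  -273.2  146.6] F [-1.2  -0.56  1.  ] T [-0.01   0.006 -0.032] g -0.0 q [ 0.07  0.54  0.48  1.85 -0.35  0.82  0.69]
x ax [ 0.011  0.011 -1.   ] yaw of y axis -0.0441
shift in tool: [ 7.6 -0.9  0.9]
turn needed 0.0109
```

```bash
python3 -m creep '[[4,-1,1,0,0],[3,0,0,0,0],[2,0,0,0,0],[0,0,0,0,0]]' 30; python3 -m creep '[[1.5,0,0,0,0],[1.5,0,0,0,0]]' 30
```

```text
t: 5.6
tool_pos: [497.9, -274.8, 138.6]
eef_rot: [0.517, 0.488, -0.505, 0.489]
force: [0.1, -1.0, 1.1]
gripper_width: 0.001
t: 5.85
tool_pos: [498.0, -274.9, 136.3]
eef_rot: [0.517, 0.488, -0.505, 0.489]
force: [-2.4, 1.0, 5.2]
gripper_width: 0.0
```

```bash
python3 -m creep '[[1.5,0,0,0,0],[1,0,0,0,0]]' 30;  python3 -m creep '[[1,0,0,0,0]]' 30; python3 - <<'E'
from h import *
d=r.capture('side'); print(r.look_for('side','handle_grip')[:1]); cv2.imwrite('pics/s2.png',cv2.resize(d['frame'][220:380,200:370,::-1],None,fx=3.5,fy=3.5))
E
```

```text
t: 6.1
tool_pos: [498.0, -274.9, 133.8]
eef_rot: [0.517, 0.488, -0.505, 0.489]
force: [-1.1, 1.0, 4.1]
gripper_width: -0.007
t: 6.22
tool_pos: [498.0, -274.9, 132.8]
eef_rot: [0.517, 0.488, -0.505, 0.489]
force: [-1.8, 1.4, 3.6]
gripper_width: -0.0
[]
```

View pics/s2.png

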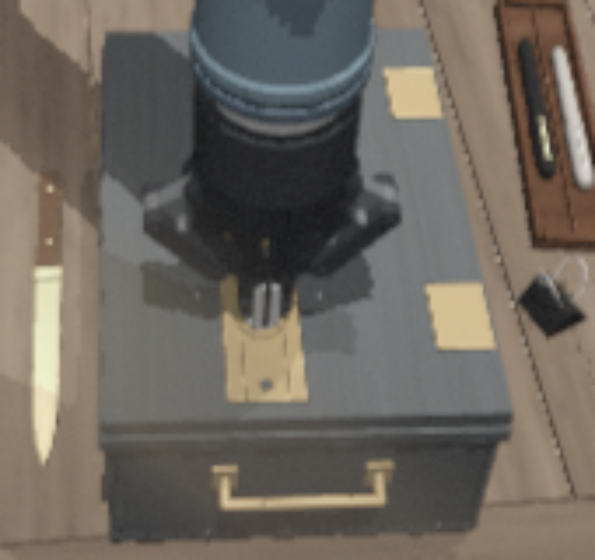

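The gripper hides the handle in the side view, so I'm checking the wrist view.

```bash
python3 - <<'E'
from h import *
d=r.capture('wrist'); cv2.imwrite('pics/w3.png',d['frame'][:,:,::-1])
print(proj(d,[[*B,138],[*H,125],[*H,151]])); st()
E
```

```text
[[256.4565913  252.02965414]
 [258.4400182   64.88964762]
 [259.94279627  57.18397194]]
t 6.38 pos [ 498.  -274.9  132.8] F [-1.46  0.15  3.58] T [ 0.166  0.322 -0.001] g -0.001 q [ 0.08  0.56  0.47  1.86 -0.37  0.79  0.71]
x ax [ 0.014  0.011 -1.   ] yaw of y axis -0.0443
```

View pics/w3.png

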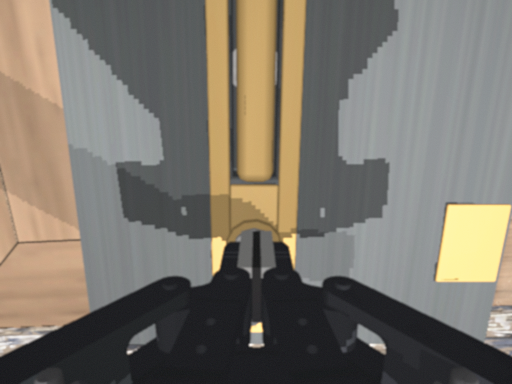

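```bash
python3 - <<'E'
from h import *
d=r.capture('wrist')
p=[522.07,-196.0,YAW]
for z in (125,151): print(z,proj(d,case(p,[[-27,-45,z],[-13,-45,z]])))
E
```

```text
125 [[241.61039451 168.17802019]
 [272.33378427 168.47269749]]
151 [[239.71659246 181.18949347]
 [276.39664008 181.51868718]]
```

Bar end shows at row 181 and is about 38 px wide. That matches z=151, so the handle has popped out. Releasing the button and moving over the handle.

```bash
python3 -m creep '[[-10,0,0,0,0],[-30,0,0,0,0],[-20,0,0,0,0],[0,1,-40,0,0.6],[0,1,-38,0,0.6],[0,0,0,0,0.6],[0,0,0,0,0.6]]' 30; python3 - <<'E'
from h import *
r.capture('scene')
d=r.capture('wrist'); cv2.imwrite('pics/w4.png',d['frame'][:,:,::-1])
p=[522.07,-196.0,YAW]
print(proj(d,case(p,[[-27,-45,151],[-13,-45,151],[-13,45,151],[-20,0,151],[-20,-80,138]])).round(0).tolist()); st([*H,160],YAW)
E
```

```text
t: 7.3
tool_pos: [503.9, -197.3, 198.0]
eef_rot: [0.518, 0.486, -0.505, 0.491]
force: [0.3, -0.7, 0.2]
gripper_width: 0.601
[[240.0, 279.0], [263.0, 279.0], [265.0, 134.0], [252.0, 210.0], [251.0, 315.0]]
t 7.4 pos [ 503.8 -197.5  197.9] F [ 0.11 -0.83 -0.02] T [ 0.005  0.059 -0.029] g 0.603 q [-0.11  0.42  0.52  1.89 -0.28  0.88  0.51]
x ax [ 0.017  0.008 -1.   ] yaw of y axis -0.0467
shift in tool: [37.8 -2.5 -1.5]
turn needed 0.0083
```

View pics/w4.png

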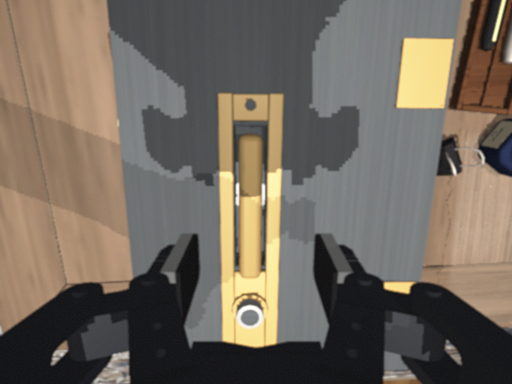

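Handle bar at (240–263, 134–278) matches the popped-out prediction to 1–2 px. Descending astride it.

```bash
python3 -m creep '[[25,-3,-1,0.008,0.6],[25,0,0,0,0.6],[12,0,0,0,0.6],[0,0,0,0,0.6]]' 30; python3 -c "
from h import *
st([501.8,-195,133],YAW)"
```

```text
t: 7.9
tool_pos: [501.9, -200.3, 134.9]
eef_rot: [0.521, 0.482, -0.509, 0.488]
force: [-0.3, 1.0, 0.3]
gripper_width: 0.606
t 7.9 pos [ 501.9 -200.3  134.9] F [-0.34  0.98  0.3 ] T [ 0.012  0.05  -0.03 ] g 0.606 q [-0.06  0.51  0.47  1.94 -0.35  0.75  0.56]
x ax [ 0.018  0.006 -1.   ] yaw of y axis -0.0608
shift in tool: [ 1.9 -0.5 -5.3]
turn needed -0.0058
```

```bash
python3 -m creep '[[1.5,0,-5,-0.005,0.6],[0,0,0,0,0.3],[0,0,0,0,0.25]]' 20; python3 -c "
from h import *
st([501.8,-195,133],YAW)"
```

```text
t: 8.28
tool_pos: [503.5, -195.8, 135.2]
eef_rot: [0.52, 0.482, -0.507, 0.49]
force: [0.5, 0.7, -0.7]
gripper_width: 0.251
t 8.28 pos [ 503.5 -195.8  135.2] F [ 0.51  0.66 -0.68] T [ 0.043  0.018 -0.004] g 0.251 q [-0.07  0.51  0.47  1.94 -0.35  0.75  0.55]
x ax [ 0.021  0.005 -1.   ] yaw of y axis -0.0558
shift in tool: [ 2.1 -1.7 -0.7]
turn needed -0.0008
```

```bash
python3 -m creep '[[1,-1.5,-0.7,0,0.25],[0,0,0,0,0.25],[0,0,0,0,0.1],[0,0,0,0,0.1],[0,0,0,0,0.1]]' 30; python3 - <<'E'
from h import *
st([501.8,-195,133],YAW)
d=r.capture('wrist'); cv2.imwrite('pics/w5.png',d['frame'][:,:,::-1])
E
```

```text
t: 8.9
tool_pos: [501.5, -194.9, 134.7]
eef_rot: [0.52, 0.482, -0.507, 0.49]
force: [-1.0, 1.0, 3.0]
gripper_width: 0.152
t 8.9 pos [ 501.5 -194.9  134.7] F [-1.02  1.01  3.04] T [0.102 0.35  0.052] g 0.152 q [-0.07  0.51  0.47  1.95 -0.35  0.74  0.55]
x ax [ 0.021  0.005 -1.   ] yaw of y axis -0.0558
shift in tool: [1.7 0.3 0. ]
turn needed -0.0008
```

View pics/w5.png

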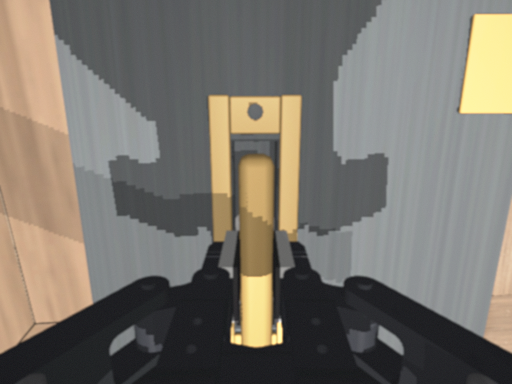

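```bash
python3 -m creep '[[0,0,0,0,0.1],[0,0,0,0.04,0.1],[0,0,0,0.04,0.1],[0,0,0,0.04,0.1]]' 60; python3 -c "
from h import *
st([501.5,-195,134.5],YAW)"
```

```text
t: 9.45
tool_pos: [501.5, -195.0, 134.8]
eef_rot: [0.55, 0.449, -0.537, 0.455]
force: [-1.6, 0.5, 1.8]
gripper_width: 0.143
t 9.45 pos [ 501.5 -195.   134.8] F [-1.65  0.5   1.81] T [0.015 0.422 0.227] g 0.143 q [-0.1   0.51  0.51  1.95 -0.38  0.75  0.45]
x ax [ 0.021  0.005 -1.   ] yaw of y axis -0.1829
shift in tool: [0.3 0.  0. ]
turn needed -0.1279
```

```bash
python3 -m creep '[[0,0,0,0.06,0.1],[0,0,0,0.06,0.1],[0,0,0,0.06,0.1],[0,0,0,0.06,0.1],[0,0,0,0.06,0.1],[0,0,0,0.06,0.1]]' 60; python3 -c "
from h import *
st([501.5,-195,134.5],YAW)"
```

```text
t: 10.2
tool_pos: [501.3, -195.0, 134.7]
eef_rot: [0.626, 0.339, -0.612, 0.344]
force: [-1.7, 1.0, 2.1]
gripper_width: 0.144
t 10.2 pos [ 501.3 -195.   134.7] F [-1.73  1.01  2.12] T [-0.095  0.39   0.23 ] g 0.144 q [-0.17  0.54  0.6   1.95 -0.45  0.77  0.13]
x ax [ 0.02   0.004 -1.   ] yaw of y axis -0.5629
shift in tool: [ 0.2  0.1 -0.1]
turn needed -0.5079
```

```bash
python3 -m creep '[[0,0,0,0.06,0.1],[0,0,0,0.06,0.1],[0,0,0,0.06,0.1],[0,0,0,0.06,0.1],[0,0,0,0.03,0.1]]' 60; python3 -c "
from h import *
st([501.5,-195,134.5],YAW)"
```

```text
t: 10.82
tool_pos: [501.3, -195.0, 134.5]
eef_rot: [0.668, 0.249, -0.655, 0.252]
force: [-2.0, 0.6, 2.7]
gripper_width: 0.147
t 10.82 pos [ 501.3 -195.   134.5] F [-2.03  0.62  2.66] T [-0.104  0.444  0.184] g 0.147 q [-0.22  0.56  0.68  1.96 -0.51  0.78 -0.1 ]
x ax [ 0.02   0.003 -1.   ] yaw of y axis -0.8476
shift in tool: [ 0.   0.2 -0.2]
turn needed -0.7926
```

```bash
cat >t.py <<'E'
from h import *
s=r.state();M=R.from_quat(s['eef_rot']).as_matrix();print(round(s['t'],2),s['tool_pos'].round(1),'F',s['force'].round(1),'Tz',s['torque'].round(3),'turn',round(YAW-np.arctan2(M[1,1],M[0,1]),4),round(s['gripper_width'],3))
E
for i in 1; do python3 -m creep '[[0,0,0,0.02,0.1],[0,0,0,0.02,0.1]]' >/dev/null; python3 t.py; python3 -m creep '[[0,0,0,0.02,0.1],[0,0,0,0.02,0.1]]' >/dev/null; python3 t.py;  done
```

```text
11.07 [ 501.2 -195.   134.5] F [-1.8  0.1  2.1] Tz [-0.11   0.464  0.244] turn 0.8346 0.146
11.32 [ 501.2 -195.   134.5] F [-1.6  0.9  2.2] Tz [-0.083  0.461  0.195] turn 0.8771 0.148
```

```bash
python3 -m creep '[[0,0,0,0.02,0.1],[0,0,0,0.02,0.1]]' >/dev/null; python3 t.py; python3 -m creep '[[0,0,0,0.02,0.1]]' >/dev/null; python3 t.py;
```

```text
11.57 [ 501.3 -195.   134.5] F [-1.7  0.2  2.4] Tz [-0.128  0.5    0.205] turn 0.9199 0.144
11.7 [ 501.3 -195.   134.5] F [-1.8  0.4  2.5] Tz [-0.144  0.493  0.143] turn 0.9412 0.148
```

```bash
python3 -m creep '[[0,0,0,0.015,0.1]]' >/dev/null; python3 t.py; python3 -m creep '[[0,0,0,0.015,0.1]]' >/dev/null; python3 t.py;
```

```text
11.82 [ 501.2 -195.   134.5] F [-1.7 -0.   1.4] Tz [-0.153  0.528  0.215] turn 0.9574 0.143
11.95 [ 501.2 -195.   134.5] F [-2.   1.2  2.5] Tz [-0.165  0.487  0.227] turn 0.9735 0.144
```

```bash
for i in 1; do python3 -m creep '[[0,0,0,0.015,0.1]]' >/dev/null; python3 t.py; python3 -m creep '[[0,0,0,0.015,0.1]]' >/dev/null; python3 t.py; python3 -m creep '[[0,0,0,0.015,0.1]]' >/dev/null; python3 t.py; done
```

```text
12.07 [ 501.2 -195.   134.5] F [-1.   0.6  2.6] Tz [-0.142  0.511  0.186] turn 0.9894 0.144
12.2 [ 501.2 -195.   134.5] F [-1.3  0.1  2.9] Tz [-0.102  0.472  0.201] turn 1.0056 0.146
12.32 [ 501.2 -195.   134.5] F [-1.9  0.4  2.9] Tz [-0.155  0.512  0.242] turn 1.0216 0.145
```

```bash
for i in 1; do python3 -m creep '[[0,0,0,0.015,0.1]]' >/dev/null; python3 t.py; python3 -m creep '[[0,0,0,0.015,0.1]]' >/dev/null; python3 t.py; done
```

```text
12.45 [ 501.2 -195.   134.5] F [-1.  -0.3  2.6] Tz [-0.085  0.479  0.163] turn 1.0376 0.145
12.57 [ 501.2 -195.   134.5] F [-1.8  1.3  3.3] Tz [-0.196  0.501  0.254] turn 1.0537 0.141
```

```bash
for i in 1; do python3 -m creep '[[0,0,0,0.015,0.1]]' >/dev/null; python3 t.py; python3 -m creep '[[0,0,0,0.015,0.1]]' >/dev/null; python3 t.py; done
```

```text
12.7 [ 501.2 -195.   134.5] F [-1.7  0.1  2.9] Tz [-0.112  0.546  0.225] turn 1.0698 0.146
12.82 [ 501.2 -195.   134.5] F [-2.3  0.   2.1] Tz [-0.105  0.545  0.175] turn 1.0858 0.145
```

```bash
for i in 1; do python3 -m creep '[[0,0,0,0.015,0.1]]' >/dev/null; python3 t.py; python3 -m creep '[[0,0,0,0.015,0.1]]' >/dev/null; python3 t.py; done
```

```text
12.95 [ 501.2 -194.9  134.5] F [-1.4  1.2  2.9] Tz [-0.155  0.548  0.211] turn 1.1018 0.143
13.07 [ 501.2 -195.   134.5] F [-1.2  0.9  2. ] Tz [-0.184  0.565  0.176] turn 1.118 0.144
```

```bash
for i in 1; do python3 -m creep '[[0,0,0,0.015,0.1]]' >/dev/null; python3 t.py; python3 -m creep '[[0,0,0,0.015,0.1]]' >/dev/null; python3 t.py; done
```

```text
13.2 [ 501.3 -195.   134.5] F [-2.   0.4  2.9] Tz [-0.109  0.548  0.18 ] turn 1.134 0.149
13.32 [ 501.3 -195.   134.5] F [-2.1  1.4  3.4] Tz [-0.2    0.517  0.202] turn 1.1501 0.143
```

```bash
for i in 1; do python3 -m creep '[[0,0,0,0.015,0.1]]' >/dev/null; python3 t.py; python3 -m creep '[[0,0,0,0.015,0.1]]' >/dev/null; python3 t.py; done
```

```text
13.45 [ 501.7 -195.   134.6] F [0.4 1.2 3.5] Tz [-0.183  0.541  0.033] turn 1.1663 0.151
13.57 [ 501.8 -195.   134.7] F [-0.4  1.1  3.8] Tz [-0.144  0.744  0.144] turn 1.1825 0.146
```

The torque dip at 1.166 suggests the latch let go. Checking what the lid is doing.

```bash
python3 - <<'E'
from h import *
d=r.capture('side'); cv2.imwrite('pics/s6.png',cv2.resize(d['frame'][220:380,200:370,::-1],None,fx=3.5,fy=3.5))
d=r.capture('wrist'); cv2.imwrite('pics/w6.png',d['frame'][:,:,::-1])
E
python3 t.py
```

```text
13.68 [ 501.8 -195.   134.7] F [-0.2  1.   3.8] Tz [-0.111  0.556 -0.039] turn 1.1819 0.142
```

View pics/s6.png

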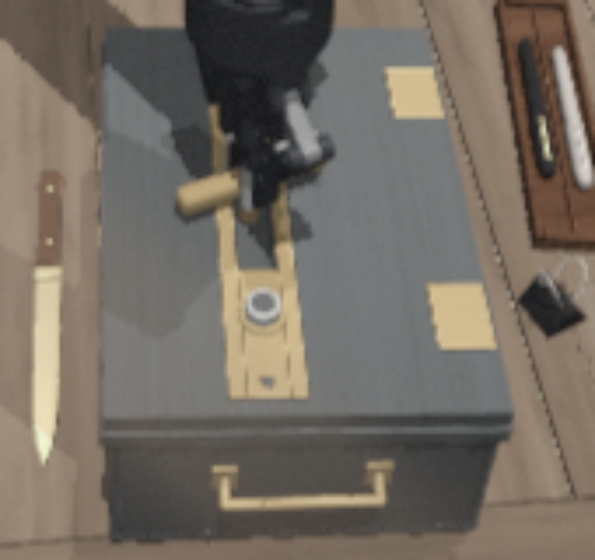

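View pics/w6.png

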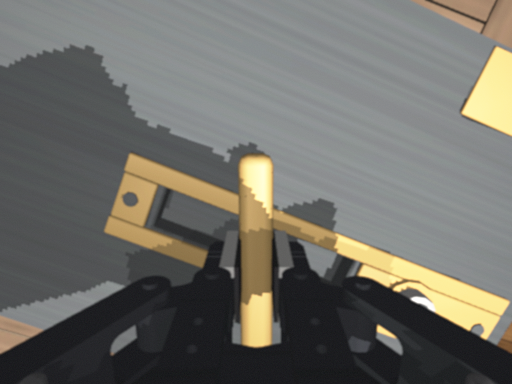

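```bash
python3 -m creep '[[-2,0.1,-0.5,0,0.1]]' >/dev/null; python3 t.py; python3 -m creep '[[-2,0.1,-0.5,0,0.1]]' >/dev/null; python3 t.py; python3 -m creep '[[0,0,0,0,0.1]]' >/dev/null; python3 t.py
```

```text
13.8 [ 502.  -195.   136.6] F [-0.9  0.4  2.9] Tz [-0.224  0.972  0.05 ] turn 1.1821 0.138
13.93 [ 502.3 -194.8  138.6] F [-0.2 -1.5 -0.1] Tz [-0.261  0.731  0.022] turn 1.1822 0.145
14.05 [ 502.4 -194.8  138.8] F [-0.7  0.1  2.2] Tz [-0.074  0.752 -0.063] turn 1.1824 0.142
```

```bash
python3 -m creep '[[-2,0.1,-0.5,0,0.1],[-2,0.1,-0.5,0,0.1]]' >/dev/null; python3 t.py; python3 -m creep '[[-2,0.1,-0.5,0,0.1],[-1,0.1,-0.4,0,0.1]]' >/dev/null; python3 t.py; python3 - <<'E'
from h import *
d=r.capture('side'); cv2.imwrite('pics/s7.png',cv2.resize(d['frame'][220:380,200:370,::-1],None,fx=3.5,fy=3.5))
E
python3 t.py
```

```text
14.3 [ 503.8 -194.7  142.3] F [ 3.7 -1.7 -9.3] Tz [-0.313 -0.277 -0.236] turn 1.1833 0.144
14.55 [ 505.2 -194.7  145.1] F [ 3.2 -1.8  0.8] Tz [-0.292  0.038 -0.124] turn 1.1837 0.146
14.6 [ 505.4 -194.8  145.5] F [2.4 0.4 1.6] Tz [ 0.005  0.175 -0.104] turn 1.1834 0.143
```

View pics/s7.png

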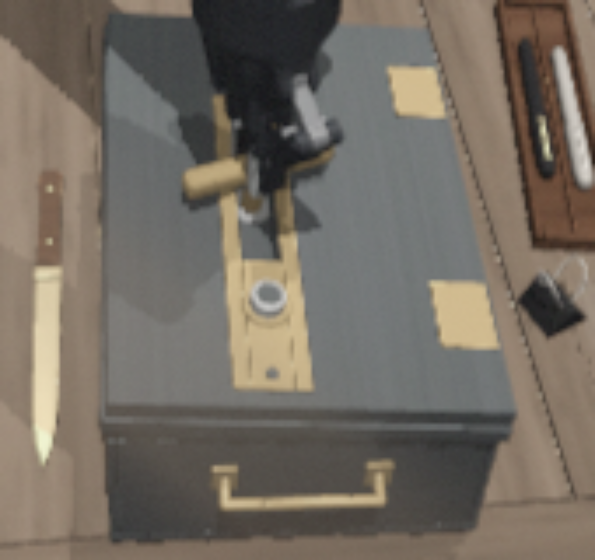

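The lid is following up: its rear-left corner in the zoomed view moved from (104,32) to (108,16). Carrying on turning.

```bash
python3 -m creep '[[0,0,0,0.015,0.1]]' >/dev/null; python3 t.py; python3 -m creep '[[0,0,0,0.015,0.1]]' >/dev/null; python3 t.py
```

```text
14.72 [ 505.8 -194.8  146.2] F [ 1.5 -0.2  0.6] Tz [0.043 0.255 0.111] turn 1.1986 0.146
14.85 [ 506.  -194.8  146.5] F [ 1.8 -0.7  0.3] Tz [-0.032  0.299  0.096] turn 1.2141 0.144
```

```bash
python3 -m creep '[[0,0,0,0.015,0.1]]' >/dev/null; python3 t.py; python3 -m creep '[[0,0,0,0.015,0.1]]' >/dev/null; python3 t.py
```

```text
14.97 [ 506.1 -194.8  146.8] F [ 1.3 -0.7  0.6] Tz [-0.075  0.271  0.118] turn 1.2298 0.143
15.1 [ 506.2 -194.8  146.9] F [3.3 0.3 1.5] Tz [0.024 0.01  0.073] turn 1.2458 0.146
```

```bash
python3 -m creep '[[0,0,0,0.012,0.1]]' >/dev/null; python3 t.py; python3 -m creep '[[0,0,0,0.012,0.1]]' >/dev/null; python3 t.py
```

```text
15.22 [ 506.3 -194.8  147. ] F [ 2.  -0.2  0.7] Tz [-0.032  0.264  0.129] turn 1.2586 0.146
15.35 [ 506.3 -194.8  147. ] F [1.4 0.3 1.1] Tz [-0.08   0.175  0.118] turn 1.2715 0.147
```

```bash
python3 -m creep '[[0,0,0,0.012,0.1]]' >/dev/null; python3 t.py
```

```text
15.47 [ 506.3 -194.8  147. ] F [ 2.7 -0.3  1.1] Tz [-0.053  0.184  0.21 ] turn 1.284 0.146
```

```bash
python3 -m creep '[[0,0,0,0.012,0.1]]' >/dev/null; python3 t.py
```

```text
15.6 [ 506.3 -194.8  147. ] F [2.  0.2 1.7] Tz [-0.07   0.263  0.361] turn 1.2963 0.144
```

```bash
python3 -m creep '[[0,0,0,0.012,0.1]]' >/dev/null; python3 t.py
```

```text
15.72 [ 506.3 -194.8  147. ] F [ 0.5 -0.8  1.1] Tz [-0.107  0.198  0.54 ] turn 1.3084 0.146
```

```bash
python3 -m creep '[[0,0,0,0.012,0.1]]' >/dev/null; python3 t.py
```

```text
15.85 [ 506.4 -194.8  147. ] F [1.2 0.2 1.7] Tz [-0.181  0.221  0.699] turn 1.3201 0.144
```

```bash
python3 -m creep '[[0,0,0,0,0.1]]' >/dev/null; python3 t.py; python3 -m creep '[[0,0,0,0,0.1]]' >/dev/null; python3 t.py;  python3 -m creep '[[0,0,0,0.003,0.1]]' >/dev/null; python3 t.py
```

```text
15.97 [ 506.4 -194.8  147. ] F [ 1.7 -0.5  1. ] Tz [-0.123  0.238  0.708] turn 1.3198 0.145
16.1 [ 506.3 -194.8  147. ] F [ 1.2 -1.7  1.6] Tz [-0.116  0.202  0.664] turn 1.3194 0.143
16.23 [ 506.4 -194.8  147. ] F [ 1.9 -0.7  1.2] Tz [-0.134  0.256  0.747] turn 1.3223 0.144
```

Stop felt at about 1.28 rad and held about 0.4–0.5 Nm above drag for over 0.4 s. Letting go and going up.

```bash
python3 -m creep '[[0,0,0,-0.015,0.1],[0,0,0,-0.015,0.1],[0,0,0,0,0.3],[0,0,0,0,0.6],[0,0,0,0,0.6],[0,0,0,0,0.6],[-10,0,0,0,0.6]]' ; python3 t.py;  python3 -m creep '[[-30,0,0,0,0.6],[-40,0,0,0,0.6],[-40,0,0,0,0.6],[-40,0,0,0,0.6],[0,0,0,0,0.6],[0,0,0,0,0.6]]'; python3 - <<'E'
from h import *
for c in('side','scene','wrist'):
    d=r.capture(c)
    if c=='side': cv2.imwrite('pics/s8.png',cv2.resize(d['frame'][220:380,200:370,::-1],None,fx=3.5,fy=3.5))
    else: cv2.imwrite(f'pics/{c}8.png',d['frame'][:,:,::-1])
E
python3 t.py
```

```text
t: 17.1
tool_pos: [504.4, -194.4, 156.3]
eef_rot: [0.71, 0.078, -0.696, 0.078]
force: [-0.3, 0.2, 0.2]
gripper_width: 0.602
17.1 [ 504.4 -194.4  156.3] F [-0.3  0.2  0.2] Tz [-0.024  0.023  0.005] turn 1.2953 0.602
t: 17.85
tool_pos: [500.9, -195.7, 314.1]
eef_rot: [0.711, 0.077, -0.695, 0.077]
force: [-0.1, -0.7, -0.5]
gripper_width: 0.604
18.0 [ 500.6 -195.8  313.5] F [ 0.1 -0.9  0.1] Tz [-0.048 -0.026  0.052] turn 1.2978 0.601
```

View pics/s8.png

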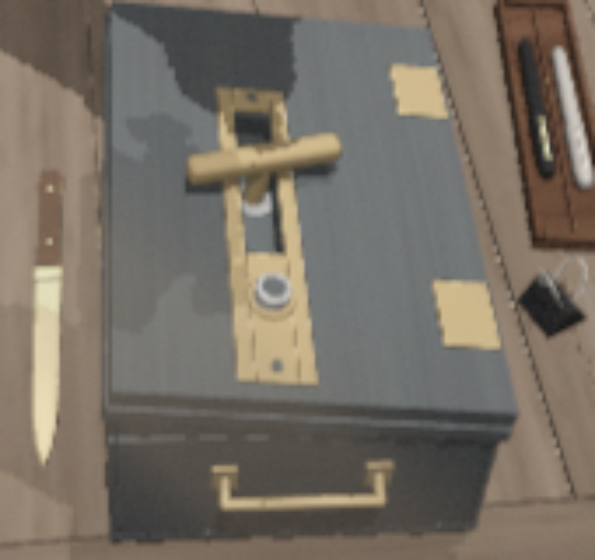

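View pics/wrist8.png

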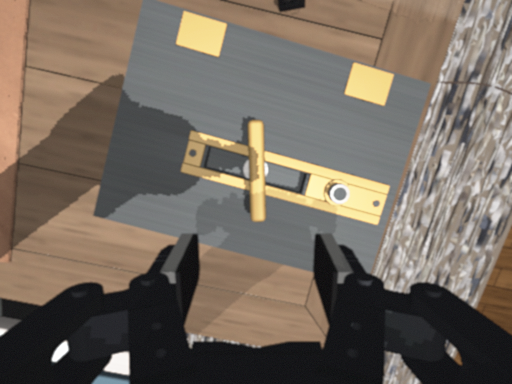

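View pics/scene8.png

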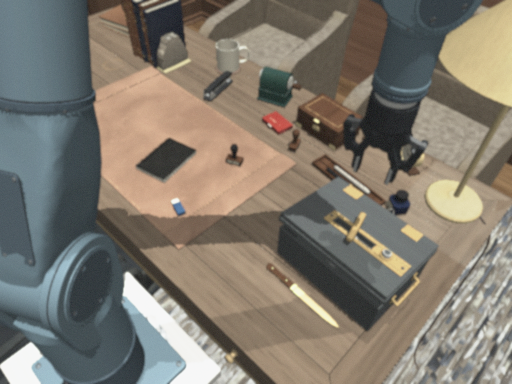

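The side, wrist and scene views show the lid ajar and the handle standing out, turned to about (187–341, 135–185) in the zoomed side view. The bystanders haven't moved and the gripper is clear.

```bash
python3 -c "
from bench import r
print(r.job_done())"
```

```text
the job is handed in; nothing more can be done
None
```

The case is unlatched, and I handed the job in at about 18 s of the 64 s allowed. The lid is sprung ajar and the handle is out.

- **Button:** I pressed it with the shut fingertips. The highest reading was about 5 N, well under the 25 N limit. The wrist camera then showed the handle fully popped out.
- **Turn:** I gripped the bar and turned it clockwise; the drag was about 0.2 Nm. The latch let go at about 1.16 rad, and I raised the gripper as the lid sprang up.
- **End stop:** The torque began to rise at about 1.28 rad. I held it at 0.66–0.75 Nm total for over 0.4 s, which is roughly 0.45–0.6 Nm above the drag (about 11–15 N at the lug). I then backed off slightly, opened the gripper and lifted clear.
- **Last checks:** The pictures show the handle out and turned, and the lid raised. The letter opener, eraser, stamp and notebook look to be where they were. The gripper is about 150 mm above the handle, with no force on it.

**Less certain:**
- Around lid release the torque reading was unsettled, so the drag there read nearer 0.1 Nm.
- For a moment, as I raised the gripper with the lid, it pulled up on the handle with about 9 N.
- I judged the lid angle only by eye from the pictures.

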